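# Gauge a block of cheese with a flip stop

## Task

Set the block of cheese on the slicing guide to the stop whose lever ends in a T crossbar: stand the spice jar that is in the way upright on the bare worktop, flip the T-lever stop fully down over the board, bring the cheese flat along the fence with its right-hand end (seen from the robot) snug against that stop, then flip the stop all the way back up and leave the cheese exactly where it was gauged. Leave the plain-lever stop up, and do not disturb the pepper mill, honey jar or tin.

Things in the scene. Friction and masses are not known exactly. Their poses are not given: they have to be found in the camera images.
- guide: Wooden slicing board with a fence, fixed to the worktop. Board 15 mm thick, spanning x -130..+115, y -200..+200 mm in this frame; origin on the worktop. y runs along the fence, to the robot's left; x across, away from the robot. The fence runs along the whole far edge: working face at x = +80 mm, back at x = +110 mm, top at z = 60 mm.
- tee_stop: Bracket, 34 mm wide along the fence, of the T-lever stop. Fixed on the fence; which of the two stops is farther right varies, 60 to 115 mm apart. Origin on the fence top, at mid thickness (x = 95 mm in the guide's frame); axes parallel to the guide's. A screw knob on its back reaches 28 mm behind the origin, below the fence top.
- tee_stop_pivot (a point): Hinge axis of the T-lever stop, 9 mm above the fence top (z = 69 mm); the axis runs along the fence. Its leaf, 20 mm wide along the fence, has an arm 62 mm long and 8 mm thick (upper face 6 mm above the axis when down). When down, a gauge plate hangs from the arm, 20 to 60 mm in front of the axis and down to 44 mm below it. Pushing the raised arm from behind, then down, closes it.
- tee_bar (a point): Centre of the T crossbar, 44 mm long (along the fence), 12 mm thick, at the end of the lever, 50 mm from the hinge axis; one piece with the leaf. With the leaf down the lever stands up, leaning 20 degrees toward the robot: pushing the bar away from the robot, then down behind the fence, turns the leaf up. With the leaf up the lever points back.
- tee_gauge_face (a point): Centre of the leaf's gauging face (the left side of the gauge plate, 10 mm to the left of the leaf's middle; 40 x 42 mm). It moves with the leaf; with the leaf down it is where the end of the cheese must come. Turning the leaf does not shift it along the fence.
- tee_stop_leaf (a joint): Leaf and lever of the T-lever stop. Joint value in rad: 0 = fully down (arm level over the fence, pointing toward the robot, gauge plate hanging in front of the fence), 2.2 = fully up (turned 126 degrees up and back, past upright). A friction hinge (about 0.08 N m): it stays wherever it is left; 2 to 4 N at the lever or arm moves it.
- plain_stop_pivot (a point): Hinge axis of the other stop: the same, but its lever is a plain 9 mm rod without a crossbar. It stands on the same fence and stays up.
- plain_stop_leaf (a joint): Leaf and lever of the plain-lever stop. Joint value in rad: 0 = fully down (arm level over the fence, pointing toward the robot, gauge plate hanging in front of the fence), 2.2 = fully up (turned 126 degrees up and back, past upright). A friction hinge (about 0.08 N m): it stays wherever it is left; 2 to 4 N at the lever or arm moves it.
- cheese: Block of hard cheese, loose, lying on the board (not on its edge), 50 mm (x) x 160 mm (y, its long axis) x 45 mm high, about 0.36 kg; 3 to 7 N slides it on the board. Origin at the centre of its underside. Starts off the fence and turned by up to 20 degrees from it.
- cheese_center (a point): Centre of the block of cheese, half-way up.
- spice_jar_center (a point): Centre (half-way up) of the spice jar, a closed cylinder 41 mm across and 105 mm high, loose, about 0.11 kg, standing upright on the board in the lane in front of the fence. Body axis z is up.
- pepper_mill: Turned pepper mill, 58 mm across, 150 mm high, standing beside the board. Origin at the centre of its foot. The mill, honey jar and tin swap places between starts.
- honey_jar: Honey jar, 60 mm across, 85 mm high. Origin at the centre of its foot.
- tomato_tin: Tin, 57 mm across, 72 mm high. Origin at the centre of its foot.
Mind the look-alikes: they are no part of the job. Leave any green look-alike of the part that bears spice_jar_center alone.

How it is judged (in metres and radians):
On the way, in this order (a step that is already met when the one before it is completed fails the run):
1. the T-lever stop is flipped down (within 0.06 rad of fully down) (value of joint tee_stop_leaf below 0.06 rad), for 0.2 s.
2. with the stop still down, the cheese lies against fence and stop (within 3 mm of each, parallel within 0.05 rad) (value of joint tee_stop_leaf below 0.1 rad and y of cheese_center in the frame of tee_stop between 0.087 and 0.093 m and x of cheese_center in the frame of guide between 0.052 and 0.058 m and angle between the y axis of cheese and the y axis of guide, either way round below 0.05 rad and z of cheese_center in the frame of guide below 0.041 m and angle between cheese's own z axis and vertical below 0.05 rad), for 0.2 s.
At the end, for the whole second after the job is handed in: The cheese lies flat on the board, within 3 mm of touching the fence and within 3 mm of the T-lever stop's gauging plane, parallel to the fence within 0.05 rad and at rest; both stops are up (past upright, over 1.6 rad); the spice jar stands upright on the worktop, off the board (y of cheese_center in the frame of tee_stop between 0.087 and 0.093 m and x of cheese_center in the frame of guide between 0.052 and 0.058 m and angle between the y axis of cheese and the y axis of guide, either way round below 0.05 rad and z of cheese_center in the frame of guide below 0.041 m and angle between cheese's own z axis and vertical below 0.05 rad and value of joint each of tee_stop_leaf, plain_stop_leaf above 1.6 rad and height (world z) of spice_jar_center between 0.047 and 0.058 m and angle between spice_jar_center's own z axis and vertical below 0.1 rad and linear speed of cheese below 0.01 m/s).
It fails at once if the plain-lever stop is flipped down (below 1.5 rad) (value of joint plain_stop_leaf below 1.5 rad).
It fails at once if the spice jar is toppled (over 0.6 rad) (angle between spice_jar_center's own z axis and vertical above 0.6 rad).
It fails at once if the pepper mill is moved more than 25 mm or toppled (distance of pepper_mill from where it was at the start of the episode above 0.025 m or angle between pepper_mill's own z axis and vertical above 0.5 rad).
It fails at once if the honey jar is moved more than 25 mm or toppled (distance of honey_jar from where it was at the start of the episode above 0.025 m or angle between honey_jar's own z axis and vertical above 0.5 rad).
It fails at once if the tomato tin is moved more than 25 mm or toppled (distance of tomato_tin from where it was at the start of the episode above 0.025 m or angle between tomato_tin's own z axis and vertical above 0.5 rad).
It also fails if it takes over 72 s, if anything falls off the work surface, if the arm or the gripper's body presses on something with over 40 N, if the wrist force passes 120 N, or if a joint passes its speed limit or range.

## Robot

A 6-joint arm with a two-finger parallel gripper is mounted at the origin on a cart in front of the work surface, level with it; the furniture and walls round the work are solid. World frame = base frame: x ahead of the robot, y to its left, z up, the work surface at z = 0. Lengths are in mm, angles in degrees, forces in N, time in s.
With the tool pointing down it reaches from about 300 to 850 mm from the base axis. Payload 4.2 kg.
Tool frame: the origin (TCP) lies at the very end of the fingers, on their centre line; the grasp point (between the pads) lies 19 mm behind it; z points along the fingers, y is the line along which they close (so a half turn about z gives the same grasp; the last joint's range is limited). The gripper opens to 91 mm and grips with 3 to 60 N. Pads are 32 mm wide; open, the fingers measure 118 mm over their backs; the gripper's body (76 mm by 178 mm) begins 60 mm behind the grasp point.
Start: joints at [74.943, 18.312, 89.639, -0, 72.044, -1.146], TCP at [138.244, 558.15, 213.976] pointing down, gripper open.
Joint ranges: [-177.97, 177.97], [-48.28, 115.42], [12.27, 149.76], [-77.06, 257.06], [2.81, 150.46], [-146.56, 146.56]. Speed limits (degrees/s): [147.25, 147.25, 180, 180, 180, 180].

## Interface

Orientations are given as [roll, pitch, yaw] about the fixed x, y, z axes, in that order (R = Rz(yaw) Ry(pitch) Rx(roll)).
In Python, from workcell import env, eyes gives the robot as it stands.
- The arm moves only by the tool send_rows, never from a script. Its argument "targets" is text: rows parted by semicolons, each of 7 numbers parted by spaces: the shift along the tool's x, y, z in m, then the turn, a rotation vector about the tool's x, y, z in degrees, then the opening in per cent of the stroke, from 0 (shut) to 100 (fully open). A call has 1 to 12 rows; each row is the pose to reach, as a shift and turn from the pose commanded when the call began, along the tool's axes at that moment; what a row does not reach only later rows make up. A row lasts 1/12 s, in which the tool goes at most 41.7 mm and 7.16 degrees, less where a joint would pass 70% of its speed; a pose out of reach is approached as far as the arm can. A call with a gripper value outside its range is refused whole. The fingers move at their own pace and stop on an object; "grip_force" is the grip in N (left out, the last holds). Time passes only in rows, so rows that repeat a pose let the fingers close. It gives the time, the measured TCP pose, the force, the opening and the grip force at its end, in the units of the state.
- env.state(): the state, without advancing time (a new reading comes with each control period).
- eyes.grab_frame(name): name is "scene" or "top" or "wrist"; returns a dict with "image" (384x512x3 uint8, blue, green, red), "fovy" (degrees; the focal length in pixels is half the picture's height over the tangent of half this angle, whatever the lens; pixels are square), "cx", "cy" (the principal point, pixels), "eye" and "attitude" of the camera in the world. Camera axes: x right, y up, looking along -z (the intrinsics and any distortion apply to the point x, -y, -z); pixel columns grow to the right and rows downward; lengths in mm; the calibration is good to about 2 mm. A picture is of the moment at which its call begins. There is no depth.
- env.job_done(): hands the job in; it is judged then, once.
The state is a dict: "time_s": time; "qpos": joint angles; "qvel": joint speeds; "effort": joint torques, N m; "ee_pos": TCP position; "ee_rot": TCP orientation; "force": force on the tool from outside, world axes, zero at the start; "torque": the same for the moment, N m; "gripper_width": finger opening in mm; "gripper_force": force on a finger pad.
Only numpy, scipy, OpenCV 4.12 (cv2) and the standard library are available. Lean on these libraries where they do the work, as an engineer would, in place of code of your own. Each camera call takes 0.05 s, during which the arm holds its last target. There are 200 camera calls.

## Working session

There is one attempt and no reset: what is moved stays moved. The work goes in short steps, Python scripts to look and compute and a tool call to move; the robot and the scene stay as the last step left them, time stands still between calls to the robot, and variables do not carry over. Pictures are saved under pics/ and viewed, at most 10 in all, crops included, and the job is handed in when it is done.

Besides the shell and the picture viewer there is one more tool, called after ">>>" as name(argument=value, ...) on one line, values as JSON. send_rows: Moves the arm, as the interface text tells. Its arguments: {"type":"object","properties":{"targets":{"type":"string"},"grip_force":{"type":"number"}},"required":["targets"]}

```bash
ls; mkdir -p pics
python3 - <<'E'
from workcell import env, eyes
import cv2,numpy as np
print(env.state())
for n in ["scene","top"]:
    f=eyes.grab_frame(n); cv2.imwrite(f"pics/{n}0.png",f["image"]); print(n,{k:v for k,v in f.items() if k!="image"})
    np.save(f"pics/{n}0.npy",f,allow_pickle=True)
    cv2.imwrite(f"pics/{n}0.png",cv2.resize(f["image"],(800,600),interpolation=cv2.INTER_CUBIC))
E
```

```text
pics
{'time_s': 0.0, 'qpos': array([ 7.49436654e+01,  1.83503604e+01,  8.97065043e+01, -7.74100612e-04,
        7.20442827e+01, -1.14546744e+00]), 'qvel': array([ 0.04910469,  0.09751292,  0.03664576,  0.14062229,  0.1188734 ,
       -0.00653785]), 'effort': array([-6.38612073e-04, -4.12470210e+01, -2.31972939e+01,  7.26505020e-02,
        4.59668320e-02, -1.65733677e-04]), 'ee_pos': array([138.1031565 , 557.64191609, 213.13246211]), 'ee_rot': array([-1.79898858e+02, -1.28619159e-03,  1.66089371e+02]), 'force': array([0.43974499, 0.61333294, 0.77174144]), 'torque': array([-0.04338342, -0.0386891 ,  0.03530184]), 'gripper_force': 0.0, 'gripper_width': 91.2940108766985}
scene {'fovy': 51.2833990475714, 'cx': 252.42143752202526, 'cy': 184.66429617781546, 'eye': array([ -15.50078638, -573.1730921 ,  994.76535631]), 'attitude': array([ 41.66323184,  -0.9189066 , -43.89291358])}
top {'fovy': 51.33651509506997, 'cx': 252.39516481403558, 'cy': 190.3372965708975, 'eye': array([ 387.32047664,  -18.96090259, 1259.90628318]), 'attitude': array([  8.04900548,   0.14646347, -89.64482665])}
```

View pics/scene0.png

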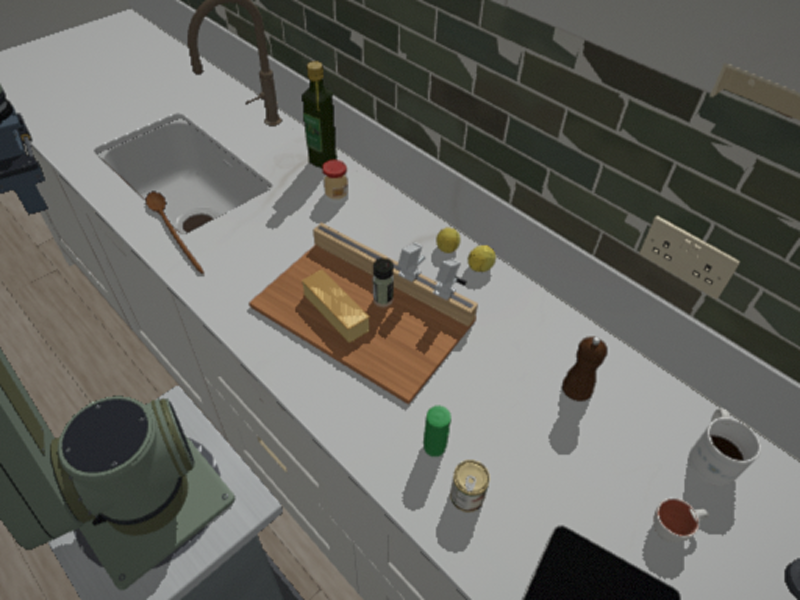

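View pics/top0.png

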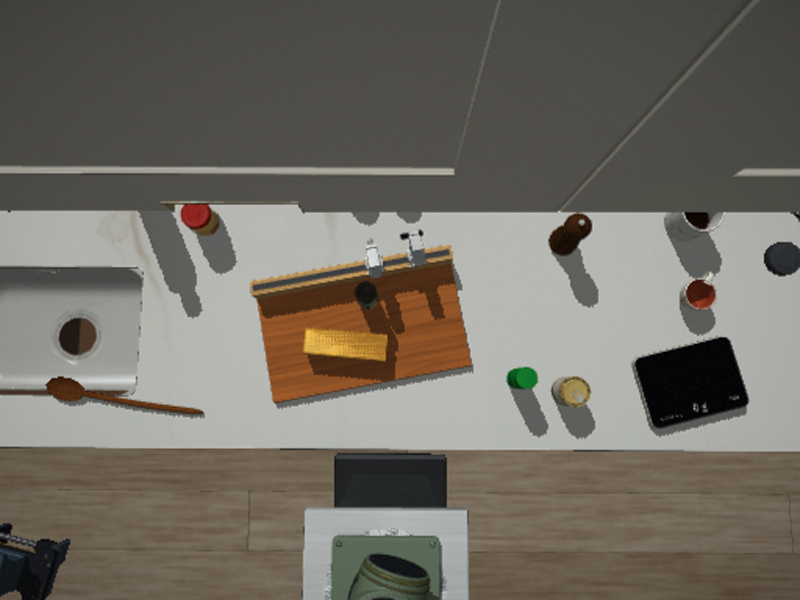

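The 800×600 views show the dark-capped spice jar at scene (383,282) and top (367,293). Its green look-alike is at top (522,378). The two stops are at top (373,257) and (413,247), and the cheese is at top (345,344). Next I'll take close crops of the stops.

```bash
cat > h.py <<'E'
import numpy as np, cv2
from scipy.spatial.transform import Rotation as R
def load(n): return np.load(f"pics/{n}.npy",allow_pickle=True).item()
def foc(f): return 192/np.tan(np.radians(f["fovy"]/2))
def ray(f,u,v):
    d=np.array([(u-f["cx"])/foc(f),-(v-f["cy"])/foc(f),-1.0])
    return R.from_euler("xyz",f["attitude"],degrees=True).apply(d)
def atz(f,u,v,z):
    d=ray(f,u,v); return f["eye"]+d*(z-f["eye"][2])/d[2]
def proj(f,P):
    c=R.from_euler("xyz",f["attitude"],degrees=True).inv().apply(np.atleast_2d(P)-f["eye"])
    return np.c_[f["cx"]+foc(f)*c[:,0]/-c[:,2], f["cy"]-foc(f)*c[:,1]/-c[:,2]]
E
python3 - <<'E'
from h import *
t=load("top0")["image"]; s=load("scene0")["image"]
a=cv2.resize(t[130:265,155:310],(0,0),fx=5.1,fy=4.4,interpolation=cv2.INTER_CUBIC)
a=cv2.resize(t[140:260,155:315],(800,600),interpolation=cv2.INTER_CUBIC)  #x5
b=cv2.resize(s[140:260,155:315],(800,600),interpolation=cv2.INTER_CUBIC)
cv2.imwrite("pics/a.png",a);cv2.imwrite("pics/b.png",b)
E
```

```text
(no output)
```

View pics/a.png

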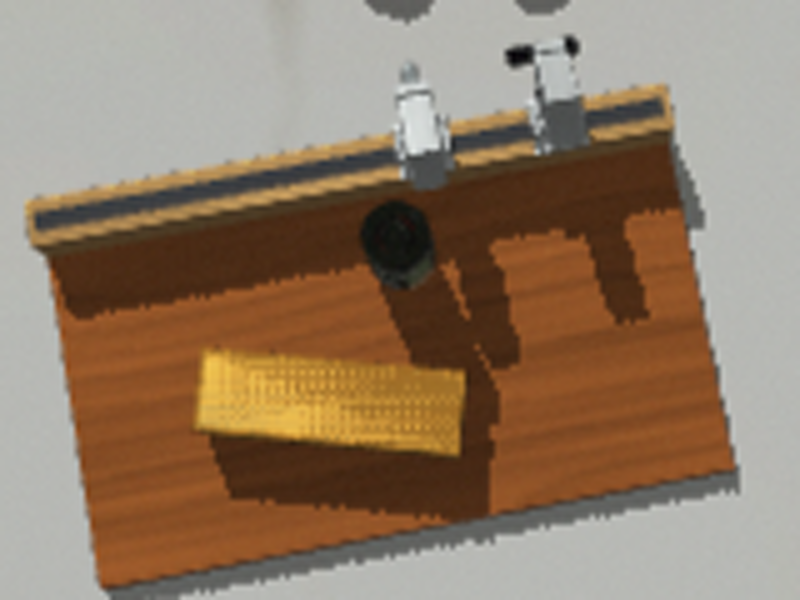

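View pics/b.png

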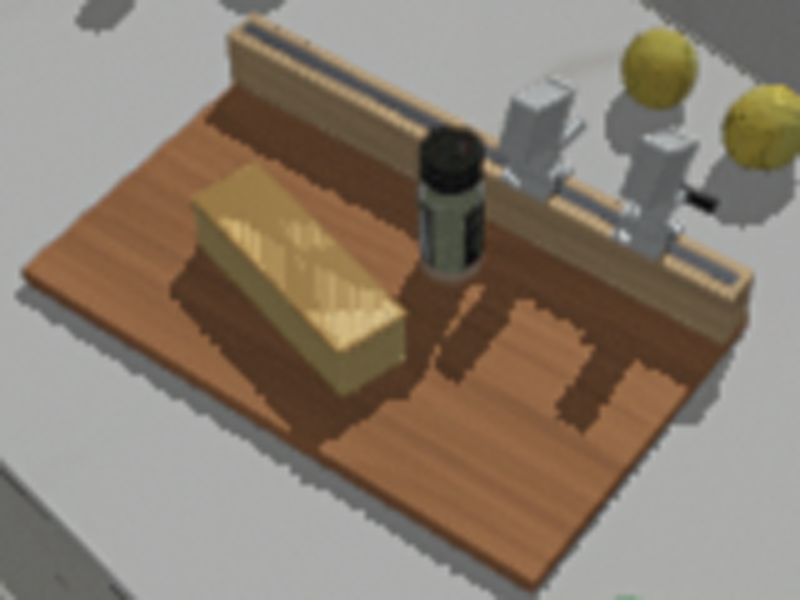

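The T-lever is the right-hand stop: its black crossbar shows in the top crop at (507–580, 50) and in the scene crop at (705,203). The plain stop is to its left at (420,120). The jar has a dark cap and sits at top-crop (395,235). The green one is a look-alike and stays where it is. Next I'll fit the poses.

```bash
cat > fit.py <<'E'
from h import *
from scipy.optimize import least_squares
T=load("top0");S=load("scene0")
px=lambda c:np.array([155+(c[0]+.5)/5-.5,140+(c[1]+.5)/5-.5])
def tf(p,P): 
    P=np.atleast_2d(np.array(P,float)); r=R.from_euler("z",p[2],degrees=True)
    return r.apply(P)+[p[0],p[1],0]
def fit(pts,x0,mk):
    def res(p): return np.concatenate([(proj(f,mk(p,P))[0]-px(c)) for f,P,c in pts])
    s=least_squares(res,x0,loss="soft_l1"); return s.x,res(s.x).reshape(-1,2).round(1)
G=[(T,(-130,200,15),(102,588)),(T,(-130,-200,15),(737,467)),(T,(110,200,60),(27,202)),(T,(110,-200,60),(667,87)),(T,(80,200,60),(33,248)),(T,(80,-200,60),(672,128)),
(S,(-130,200,15),(22,272)),(S,(-130,-200,15),(535,585)),(S,(110,200,60),(258,12)),(S,(80,200,60),(230,33)),(S,(110,-200,60),(752,268)),(S,(80,-200,60),(735,293))]
g,r=fit(G,[500,0,10],tf); print("guide",g,r.tolist())
C=[(T,(25,80,60),(203,348)),(T,(25,-80,60),(466,370)),(T,(-25,-80,60),(462,457)),(T,(-25,80,60),(195,428)),
(S,(25,80,60),(253,163)),(S,(-25,80,60),(193,203)),(S,(25,-80,60),(405,315)),(S,(-25,-80,60),(340,352))]
c,r=fit(C,[450,50,0],tf); print("cheese",c,r.tolist())
J=[(T,(0,0,120),(393,228)),(S,(0,0,120),(452,143))]
j,r=fit(J,[550,0,0],lambda p,P:np.array(P)+[p[0],p[1],0]); print("jar",j[:2],r.tolist())
inv=lambda q:R.from_euler("z",-g[2],degrees=True).apply([q[0]-g[0],q[1]-g[1],0])
print("cheese in g",inv(c),c[2]-g[2],"jar in g",inv(j))
for n,y in [("teebar",[((143,22,55),(507,56)),((143,-22,55),(579,45))]),("plainbar",[((143,0,55),(410,70))])]:
    for P,cc in y:
        e=np.array(cc); 
        print(n,[inv(atz(T,*px(e),z))-[0,P[1],0] for z in (55,)])
print("tee bar S",inv(atz(S,*px((717,204)),55)))
# bracket front lower corners  (bracket base z60, guide)
for n,cc in [("tee",(537,150)),("tee",(587,142)),("pl",(402,183)),("pl",(450,183))]: print(n,inv(atz(T,*px(cc),65)))
for n,cc in [("honey",0)]: pass
E
python3 fit.py
```

```text
guide [519.88100977  51.33657176  11.06523079] [[-0.2, 0.1], [0.2, 0.0], [-0.6, -0.8], [0.1, -1.7], [-0.3, -0.4], [1.1, -0.5], [-0.7, -0.5], [0.1, 0.0], [-1.0, 0.1], [-1.0, 0.7], [1.0, 0.6], [-0.6, 1.8]]
cheese [467.46247472  79.36208367  -4.74308147] [[0.1, -0.1], [0.3, 0.2], [-0.4, -0.6], [-0.2, 0.4], [0.3, 0.1], [-0.8, -0.8], [0.4, 0.0], [-0.1, 0.8]]
jar [563.50830912  40.87691345] [[-0.1, -0.1], [0.0, 0.3]]
cheese in g [-46.06520156  37.56500155   0.        ] -15.808312264143517 jar in g [ 40.80875282 -18.6384386    0.        ]
teebar [array([ 143.53455478, -128.0518438 ,    0.        ])]
teebar [array([ 142.07793154, -129.08777126,    0.        ])]
plainbar [array([146.0028287, -45.5707486,   0.       ])]
tee bar S [ 147.9856999  -149.47394105    0.        ]
tee [  80.18792419 -112.50770046    0.        ]
tee [  79.38213556 -143.35377308    0.        ]
pl [ 75.44170248 -28.11408308   0.        ]
pl [ 70.0116329  -56.75304431   0.        ]
```

```bash
cat >> h.py <<'E'
G=np.array([519.88,51.34,11.07])
def g2w(x,y): return R.from_euler("z",G[2],degrees=True).apply([x,y,0])[:2]+G[:2]
def rows(wps,p=None,yaw=None):
    """wps: (gx,gy,z,yaw_world) -> tool shift m, turn deg"""
    if p is None:
        from workcell import env
        s=env.state(); p=s["ee_pos"]; Rt=R.from_euler("xyz",s["ee_rot"],degrees=True)
        print("t",s["time_s"],"pos",p.round(1),"rot",s["ee_rot"].round(2),"F",s["force"].round(1),"w",round(float(s["gripper_width"]),1))
    for w in wps:
        d=Rt.inv().apply(np.r_[g2w(w[0],w[1]),w[2]]-p)/1000
        r=(Rt.inv()*R.from_euler("xyz",[180,0,w[3]],degrees=True)).as_rotvec(degrees=True)
        print(w,"->",d.round(4),r.round(2))
E
python3 - <<'E'
from h import *
T=load("top0")
for z in (0,105): print("place px800",proj(T,np.r_[g2w(-10,290),z])*800/512, g2w(-10,290))
for n,c in [("honey",(198,215,85)),("tin",(572,388,72)),("mill",(577,228,150)),("green",(522,376,105)),("sinkR",(142,390,0)),("cabinet@0",(380,212,0))]:
    print(n,atz(T,c[0]*.64,c[1]*.64,c[2])[:2].round())
rows([(40.8,-18.6,200,191.07),(40.8,-18.6,76,191.07)])
E
```

```text
place px800 [[221.03024667 350.97495004]] [454.38370707 334.02398542]
place px800 [[205.27045145 347.84885561]] [454.38370707 334.02398542]
honey [713. 367.]
tin [ 385. -350.]
mill [ 674. -347.]
green [ 406. -250.]
sinkR [376. 489.]
cabinet@0 [745.  16.]
t 0.1 pos [138.1 557.7 213.2] rot [-179.91   -0.    166.09] F [ 0.9 -0.5 -0.7] w 91.6
(40.8, -18.6, 200, 191.07) -> [-0.5371 -0.3993  0.0138] [-9.000e-02 -2.000e-02 -2.498e+01]
(40.8, -18.6, 76, 191.07) -> [-0.5371 -0.3991  0.1378] [-9.000e-02 -2.000e-02 -2.498e+01]
```

>>> send_rows(targets="-0.03 -0.025 0.0 0 0 -6 100;-0.065 -0.05 0.0 0 0 -12 100;-0.1 -0.075 0.0 0 0 -18 100;-0.13 -0.1 0.0 0 0 -25 100;-0.16 -0.12 0 0 0 -25 100;-0.19 -0.145 0 0 0 -25 100;-0.22 -0.165 0 0 0 -25 100;-0.25 -0.19 0 0 0 -25 100;-0.28 -0.21 0 0 0 -25 100;-0.31 -0.235 0 0 0 -25 100;-0.34 -0.255 0 0 0 -25 100;-0.37 -0.275 0 0 0 -25 100")

```text
time_s: 1.1
ee_pos: [431.8, 200.4, 213.8]
ee_rot: [180.0, -0.0, -168.9]
force: [0.3, 0.5, 0.1]
gripper_width: 90.7
gripper_force: 0.0
```

```bash
python3 -c "
from h import *
rows([(40.8,-18.6,200,191.07),(40.8,-18.6,76,191.07)])"
```

```text
t 1.1 pos [431.8 200.4 213.8] rot [ 1.8000e+02 -2.0000e-02 -1.6893e+02] F [0.3 0.5 0.1] w 90.7
(40.8, -18.6, 200, 191.07) -> [-0.0986 -0.1818  0.0137] [ 0.   -0.02  0.  ]
(40.8, -18.6, 76, 191.07) -> [-0.0986 -0.1818  0.1377] [ 0.   -0.02  0.  ]
```

>>> send_rows(targets="-0.02 -0.037 0.0 0 0 0 100;-0.04 -0.073 0.0 0 0 0 100;-0.06 -0.11 0.0 0 0 0 100;-0.08 -0.145 0.0 0 0 0 100;-0.0985 -0.182 0.01 0 0 0 100;-0.0985 -0.182 0.03 0 0 0 100;-0.0985 -0.182 0.055 0 0 0 100;-0.0985 -0.182 0.08 0 0 0 100;-0.0985 -0.182 0.105 0 0 0 100;-0.0985 -0.182 0.125 0 0 0 100;-0.0985 -0.182 0.138 0 0 0 100;-0.0985 -0.182 0.138 0 0 0 100")

```text
time_s: 2.1
ee_pos: [560.4, 42.4, 72.6]
ee_rot: [179.9, -0.4, -168.9]
force: [-0.5, 0.4, -0.5]
gripper_width: 91.0
gripper_force: 0.0
```

>>> send_rows(targets="0 0 0 0 0 0 60;0 0 0 0 0 0 50;0 0 0 0 0 0 40;0 0 0 0 0 0 35;0 0 0 0 0 0 30;0 0 0 0 0 0 30;0 0 0 0 0 0 30;0 0 0 0 0 0 30", grip_force=12)

```text
time_s: 2.77
ee_pos: [563.1, 42.5, 76.2]
ee_rot: [-180.0, 0.0, -168.9]
force: [0.1, -0.3, 1.2]
gripper_width: 41.1
gripper_force: 11.5
```

```bash
python3 -c "
from h import *
rows([(40.8,-18.6,165,191.07),(-10,290,165,191.07),(-10,290,63,191.07)])
from workcell import eyes
f=eyes.grab_frame('scene');cv2.imwrite('pics/c.png',cv2.resize(f['image'][110:290,130:370],(800,600)))"
```

```text
t 2.7667 pos [563.1  42.5  76.2] rot [-1.7998e+02  3.0000e-02 -1.6890e+02] F [ 0.1 -0.3  1.2] w 41.1
(40.8, -18.6, 165, 191.07) -> [-0.0001 -0.0016 -0.0888] [-0.02  0.03  0.03]
(-10, 290, 165, 191.07) -> [ 0.0505  0.307  -0.0889] [-0.02  0.03  0.03]
(-10, 290, 63, 191.07) -> [0.0506 0.307  0.0131] [-0.02  0.03  0.03]
```

View pics/c.png

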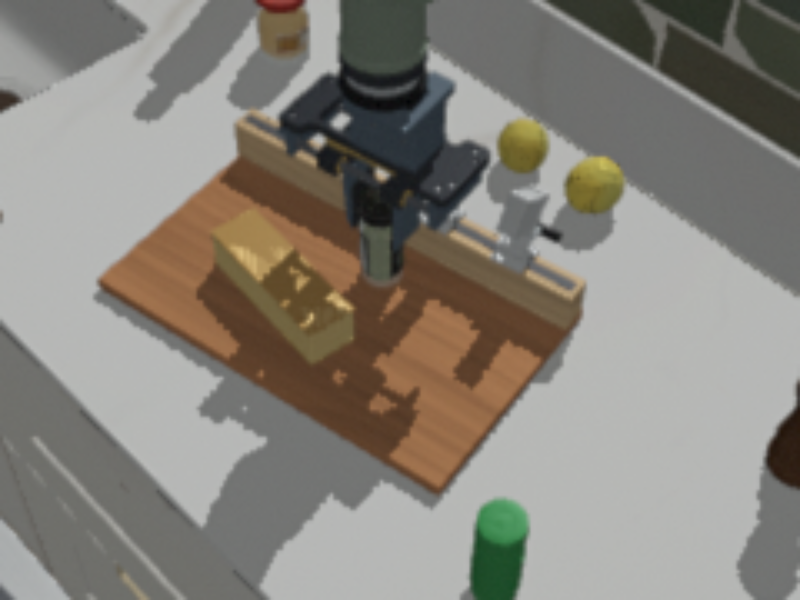

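The picture shows the jar held upright between the fingers at (380,235), opening 41.1 mm, with the stops untouched. Now I'll lift and carry it to the left worktop.

>>> send_rows(targets="0 0 -0.015 0 0 0 30;0 0 -0.035 0 0 0 30;0 0 -0.055 0 0 0 30;0 0 -0.075 0 0 0 30;0 0 -0.089 0 0 0 30;0.005 0.02 -0.089 0 0 0 30;0.01 0.045 -0.089 0 0 0 30;0.015 0.07 -0.089 0 0 0 30;0.018 0.1 -0.089 0 0 0 30;0.022 0.125 -0.089 0 0 0 30;0.026 0.15 -0.089 0 0 0 30;0.03 0.175 -0.089 0 0 0 30")

```text
time_s: 3.82
ee_pos: [498.9, 209.6, 164.6]
ee_rot: [180.0, -0.0, -168.9]
force: [0.5, -0.1, -1.7]
gripper_width: 40.4
gripper_force: 12.0
```

```bash
python3 -c "
from h import *
rows([(-10,290,165,191.07),(-10,290,62,191.07)])"
```

```text
t 3.8167 pos [498.9 209.6 164.6] rot [ 1.8000e+02 -5.0000e-02 -1.6891e+02] F [ 0.5 -0.1 -1.7] w 40.4
(-10, 290, 165, 191.07) -> [ 0.0198  0.1306 -0.0004] [ 0.   -0.05  0.02]
(-10, 290, 62, 191.07) -> [0.0197 0.1306 0.1026] [ 0.   -0.05  0.02]
```

>>> send_rows(targets="0.004 0.025 0 0 0 0 30;0.008 0.05 0 0 0 0 30;0.012 0.08 0 0 0 0 30;0.016 0.11 0 0 0 0 30;0.02 0.131 0 0 0 0 30;0.02 0.131 0.02 0 0 0 30;0.02 0.131 0.04 0 0 0 30;0.02 0.131 0.06 0 0 0 30;0.02 0.131 0.08 0 0 0 30;0.02 0.131 0.092 0 0 0 30;0.02 0.131 0.098 0 0 0 30;0.02 0.131 0.1 0 0 0 30")

```text
time_s: 4.82
ee_pos: [454.3, 332.8, 63.6]
ee_rot: [-179.9, -0.1, -168.9]
force: [-0.2, -0.7, -1.1]
gripper_width: 40.2
gripper_force: 12.0
```

>>> send_rows(targets="0 0 0.001 0 0 0 30;0 0 0.002 0 0 0 30;0 0 0.003 0 0 0 30;0 0 0.003 0 0 0 30")

```text
time_s: 5.15
ee_pos: [455.3, 333.5, 62.6]
ee_rot: [180.0, 0.1, -168.9]
force: [-0.5, -0.2, -0.7]
gripper_width: 41.0
gripper_force: 12.0
```

>>> send_rows(targets="0 0 0.001 0 0 0 30;0 0 0.002 0 0 0 30;0 0 0.002 0 0 0 30;0 0 0.002 0 0 0 30")

```text
time_s: 5.48
ee_pos: [455.5, 333.3, 61.1]
ee_rot: [180.0, 0.1, -168.9]
force: [-0.4, -1.2, 6.4]
gripper_width: 40.6
gripper_force: 12.0
```

Contact at 61 mm, as expected. Release and rise.

>>> send_rows(targets="0 0 0 0 0 0 50;0 0 0 0 0 0 80;0 0 0 0 0 0 100;0 0 0 0 0 0 100;0 0 0 0 0 0 100;0 0 -0.02 0 0 0 100;0 0 -0.05 0 0 0 100;0 0 -0.08 0 0 0 100;0 0 -0.11 0 0 0 100;0 0 -0.14 0 0 0 100;0 0 -0.14 0 0 0 100")

```text
time_s: 6.4
ee_pos: [457.8, 335.3, 206.3]
ee_rot: [179.7, 0.6, -168.9]
force: [0.8, 1.1, -0.1]
gripper_width: 91.3
gripper_force: 0.0
```

```bash
python3 -c "
from h import *
rows([(60,100,215,101.07),(175,-128.3,215,101.07),(175,-128.3,107,101.07)])"
```

```text
t 6.4 pos [457.8 335.3 206.3] rot [ 179.71    0.64 -168.91] F [ 0.8  1.1 -0.1] w 91.3
(60, 100, 215, 101.07) -> [-0.0664 -0.1906 -0.0089] [ 0.73  0.27 90.02]
(175, -128.3, 215, 101.07) -> [-0.1813 -0.4189 -0.0088] [ 0.73  0.27 90.02]
(175, -128.3, 107, 101.07) -> [-0.1801 -0.4195  0.0992] [ 0.73  0.27 90.02]
```

>>> send_rows(targets="-0.008 -0.02 -0.008 0 0 7 70;-0.016 -0.04 -0.008 0 0 14 40;-0.024 -0.06 -0.008 0 0 21 10;-0.032 -0.08 -0.008 0 0 28 0;-0.04 -0.1 -0.008 0 0 35 0;-0.048 -0.12 -0.008 0 0 42 0;-0.056 -0.14 -0.008 0 0 49 0;-0.064 -0.16 -0.008 0 0 56 0;-0.074 -0.18 -0.008 0 0 63 0;-0.084 -0.2 -0.008 0 0 70 0;-0.094 -0.22 -0.008 0 0 77 0;-0.104 -0.24 -0.008 0 0 84 0")

```text
time_s: 7.4
ee_pos: [603.6, 116.8, 207.3]
ee_rot: [-180.0, -0.0, 106.7]
force: [0.3, 0.3, 0.4]
gripper_width: 14.0
gripper_force: 0.0
```

```bash
python3 -c "
from h import *
rows([(175,-128.3,215,101.07),(175,-128.3,107,101.07)])"
```

```text
t 7.4 pos [603.6 116.8 207.3] rot [-1.7996e+02 -2.0000e-02  1.0674e+02] F [0.3 0.3 0.4] w 14.0
(175, -128.3, 215, 101.07) -> [-0.1836  0.0624 -0.0078] [-0.04 -0.01  5.67]
(175, -128.3, 107, 101.07) -> [-0.1836  0.0625  0.1002] [-0.04 -0.01  5.67]
```

>>> send_rows(targets="-0.02 0.007 0 0 0 5.7 0;-0.04 0.014 0 0 0 5.7 0;-0.065 0.022 0 0 0 5.7 0;-0.09 0.03 0 0 0 5.7 0;-0.115 0.039 0 0 0 5.7 0;-0.14 0.047 0 0 0 5.7 0;-0.165 0.056 0 0 0 5.7 0;-0.184 0.0625 0 0 0 5.7 0;-0.184 0.0625 0 0 0 5.7 0;-0.184 0.0625 0 0 0 5.7 0")

```text
time_s: 8.23
ee_pos: [717.0, -40.5, 206.6]
ee_rot: [-179.9, -0.1, 101.3]
force: [0.3, -0.2, 0.6]
gripper_width: 0.7
gripper_force: 0.0
```

```bash
python3 -c "
from h import *
rows([(175,-128.3,205,101.07),(175,-128.3,107,101.07)])
from workcell import eyes
f=eyes.grab_frame('scene');cv2.imwrite('pics/d.png',cv2.resize(f['image'][80:320,130:450],(800,600)))"
```

```text
t 8.2333 pos [717.  -40.5 206.6] rot [-1.799e+02 -6.000e-02  1.013e+02] F [ 0.3 -0.2  0.6] w 0.7
(175, -128.3, 205, 101.07) -> [-0.0003 -0.0008  0.0016] [-0.1  -0.06  0.23]
(175, -128.3, 107, 101.07) -> [-0.0004 -0.0007  0.0996] [-0.1  -0.06  0.23]
```

View pics/d.png

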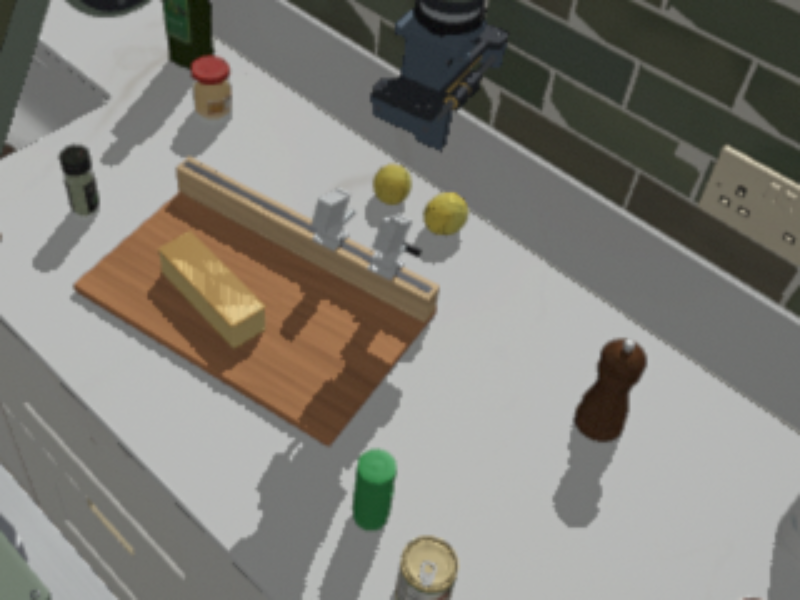

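The jar stands upright on the worktop at (80,180). The gripper is above and behind the T-stop. Next I'll descend behind it.

>>> send_rows(targets="0 0 0.02 0 0 0 0;0 0 0.04 0 0 0 0;0 0 0.06 0 0 0 0;0 0 0.08 0 0 0 0;0 0 0.097 0 0 0 0;0 0 0.097 0 0 0 0;0 -0.01 0.097 0 0 0 0;0 -0.02 0.097 0 0 0 0;0 -0.03 0.097 0 0 0 0;0 -0.04 0.095 0 0 0 0;0 -0.05 0.093 0 0 0 0;0 -0.06 0.091 0 0 0 0")

```text
time_s: 9.28
ee_pos: [664.2, -49.4, 123.4]
ee_rot: [178.9, 0.1, 101.4]
force: [6.3, 4.1, 14.9]
gripper_width: 0.3
gripper_force: 6.2
```

```bash
python3 -c "
from h import *
rows([(115,-128.3,116,101.07),(88,-128.3,117,101.07),(66,-128.3,100,101.07),(50,-128.3,85,101.07),(42,-128.3,77,101.07)])"
```

```text
t 9.2833 pos [664.2 -49.4 123.4] rot [1.7893e+02 7.0000e-02 1.0140e+02] F [ 6.3  4.1 14.9] w 0.3
(115, -128.3, 116, 101.07) -> [-0.0017 -0.0075  0.0073] [1.07 0.07 0.33]
(88, -128.3, 117, 101.07) -> [-0.0015 -0.0345  0.0058] [1.07 0.07 0.33]
(66, -128.3, 100, 101.07) -> [-0.0014 -0.0568  0.0224] [1.07 0.07 0.33]
(50, -128.3, 85, 101.07) -> [-0.0013 -0.073   0.0371] [1.07 0.07 0.33]
(42, -128.3, 77, 101.07) -> [-0.0012 -0.0812  0.0449] [1.07 0.07 0.33]
```

```bash
python3 -c "
from h import *
rows([])
from workcell import eyes
a=[cv2.resize(eyes.grab_frame(n)['image'][s],(400,600)) for n,s in (('scene',np.s_[130:280,230:330]),('wrist',np.s_[0:384,128:384]))]
cv2.imwrite('pics/e.png',np.hstack(a))"
```

```text
t 9.2833 pos [664.2 -49.4 123.4] rot [1.7893e+02 7.0000e-02 1.0140e+02] F [ 6.3  4.1 14.9] w 0.3
```

View pics/e.png

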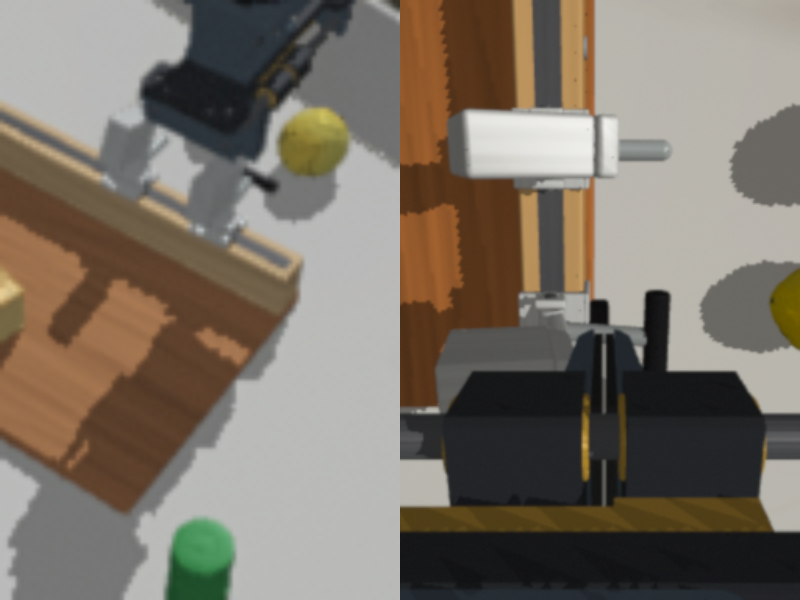

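The fingertip appears to be riding on the tip of the raised arm (wrist pane at (600,340)); TCP z is 123 mm and the upward force is 15 N. I'll back off and go in lower.

>>> send_rows(targets="0 0.01 0 0 0 0 0;0 0.025 0 0 0 0 0;0 0.04 0 0 0 0 0;0 0.05 0 0 0 0 0;0 0.05 0 0 0 0 0;0 0.05 0 0 0 0 0")

```text
time_s: 9.88
ee_pos: [706.9, -41.2, 117.2]
ee_rot: [-180.0, -0.0, 101.4]
force: [0.0, 0.7, -1.2]
gripper_width: 0.4
gripper_force: 0.0
```

```bash
python3 -c "
from h import *
rows([(160,-128.3,95,101.07),(108,-128.3,95,101.07)])
from workcell import eyes
a=[cv2.resize(eyes.grab_frame(n)['image'][s],(400,600)) for n,s in (('scene',np.s_[130:280,230:330]),('wrist',np.s_[0:384,128:384]))]
cv2.imwrite('pics/f.png',np.hstack(a))"
```

```text
t 9.8833 pos [706.9 -41.2 117.2] rot [-1.7997e+02 -1.0000e-02  1.0144e+02] F [ 0.   0.7 -1.2] w 0.4
(160, -128.3, 95, 101.07) -> [-0.0015 -0.0057  0.0222] [-0.03 -0.01  0.37]
(108, -128.3, 95, 101.07) -> [-0.0012 -0.0577  0.0222] [-0.03 -0.01  0.37]
```

View pics/f.png

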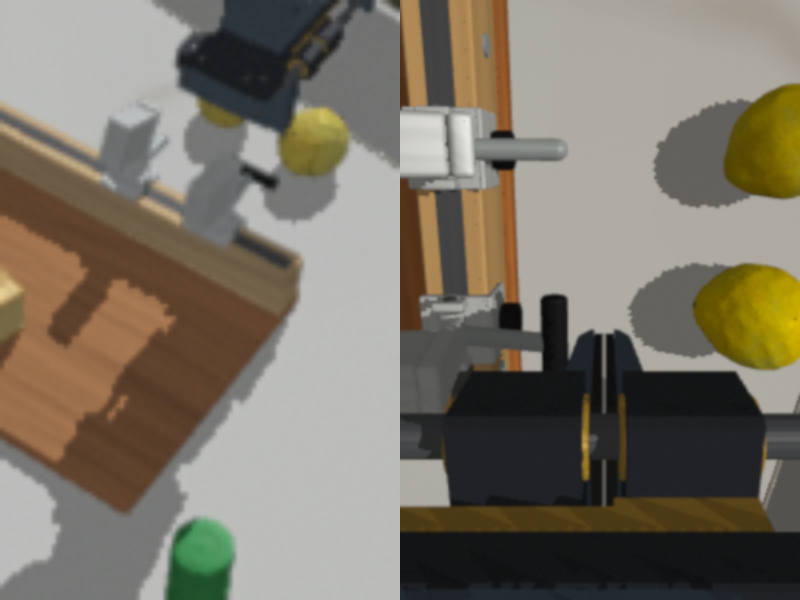

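The T-leaf has partly turned: in the scene pane it leans forward at (225,190) and the bar has risen to (258,175). I'll estimate the angle from that.

```bash
python3 -c "
from h import *
S=load('scene0')
for y in(-126,-128,-130):
  for th in (60,70,80,90,100,110,126):
    a=np.radians(th+70); x=95-50*np.cos(a); z=69+50*np.sin(a)
    print(y,th,round(x),round(z),(proj(S,np.r_[g2w(x,y),z])[0]-[230,130])*4)
"
```

```text
-126 60 127 107 [238.75820403 158.89168963]
-126 70 133 101 [242.23494724 159.74762118]
-126 80 138 94 [244.77926019 162.33288141]
-126 90 142 86 [246.33262277 166.53679961]
-126 100 144 78 [246.86777016 172.2054015 ]
-126 110 145 69 [246.38716046 179.14897189]
-126 126 143 55 [243.58968486 192.35856804]
-128 60 127 107 [240.97682165 159.99339178]
-128 70 133 101 [244.4413235  160.84272202]
-128 80 138 94 [246.97284118 163.42242026]
-128 90 142 86 [248.51326031 167.62194379]
-128 100 144 78 [249.03571172 173.2874105 ]
-128 110 145 69 [248.54302725 180.2291634 ]
-128 126 143 55 [245.72836427 193.43864723]
-130 60 127 107 [243.19812203 161.09642611]
-130 70 133 101 [246.65035047 161.9391385 ]
-130 80 138 94 [249.1690404  164.51325958]
-130 90 142 86 [250.69648417 168.70837499]
-130 100 144 78 [251.20620921 174.37069514]
-130 110 145 69 [250.70142189 181.31062149]
-130 126 143 55 [247.86953327 194.51998372]
```

>>> send_rows(targets="-0.0015 -0.005 0.012 0 0 0 0;-0.0015 -0.015 0.012 0 0 0 0;-0.0015 -0.025 0.012 0 0 0 0;-0.0015 -0.035 0.012 0 0 0 0;-0.0015 -0.04 0.012 0 0 0 0;-0.0015 -0.045 0.012 0 0 0 0;-0.0015 -0.05 0.012 0 0 0 0;-0.0015 -0.055 0.012 0 0 0 0;-0.0015 -0.055 0.012 0 0 0 0")

```text
time_s: 10.73
ee_pos: [653.1, -54.2, 105.4]
ee_rot: [180.0, 0.0, 101.4]
force: [0.5, -0.8, -0.4]
gripper_width: 0.4
gripper_force: 0.0
```

```bash
python3 -c "
from h import *
rows([(90,-128.3,112,101.07),(75,-128.3,110,101.07),(60,-128.3,98,101.07),(48,-128.3,84,101.07),(41,-128.3,77,101.07)])"
```

```text
t 10.7333 pos [653.1 -54.2 105.4] rot [179.99   0.   101.38] F [ 0.5 -0.8 -0.4] w 0.4
(90, -128.3, 112, 101.07) -> [ 0.001  -0.0204 -0.0066] [0.01 0.   0.31]
(75, -128.3, 110, 101.07) -> [ 0.0011 -0.0354 -0.0046] [0.01 0.   0.31]
(60, -128.3, 98, 101.07) -> [ 0.0011 -0.0504  0.0074] [0.01 0.   0.31]
(48, -128.3, 84, 101.07) -> [ 0.0012 -0.0625  0.0214] [0.01 0.   0.31]
(41, -128.3, 77, 101.07) -> [ 0.0012 -0.0695  0.0284] [0.01 0.   0.31]
```

>>> send_rows(targets="0.001 -0.005 -0.003 0 0 0 0;0.001 -0.01 -0.005 0 0 0 0;0.001 -0.015 -0.006 0 0 0 0;0.001 -0.02 -0.007 0 0 0 0;0.001 -0.025 -0.006 0 0 0 0;0.001 -0.03 -0.005 0 0 0 0;0.001 -0.035 -0.004 0 0 0 0;0.001 -0.035 -0.004 0 0 0 0")

```text
time_s: 11.4
ee_pos: [617.5, -60.2, 108.6]
ee_rot: [-179.9, -0.0, 101.4]
force: [-0.7, 1.1, 0.2]
gripper_width: 0.3
gripper_force: 0.0
```

>>> send_rows(targets="0 -0.005 0.003 0 0 0 0;0 -0.01 0.007 0 0 0 0;0 -0.015 0.011 0 0 0 0;0 -0.02 0.016 0 0 0 0;0 -0.025 0.021 0 0 0 0;0 -0.029 0.025 0 0 0 0;0 -0.033 0.028 0 0 0 0;0 -0.034 0.031 0 0 0 0;0 -0.034 0.033 0 0 0 0;0 -0.034 0.033 0 0 0 0")

```text
time_s: 12.23
ee_pos: [585.3, -66.7, 75.5]
ee_rot: [-179.9, -0.0, 101.4]
force: [0.1, 0.5, -0.3]
gripper_width: 0.7
gripper_force: 0.0
```

```bash
python3 -c "
from h import *
rows([(41,-128.3,75,101.07)])
from workcell import eyes
a=[cv2.resize(eyes.grab_frame(n)['image'][s],(400,600)) for n,s in (('scene',np.s_[130:280,230:330]),('wrist',np.s_[0:384,128:384]))]
cv2.imwrite('pics/g.png',np.hstack(a))"
```

```text
t 12.2333 pos [585.3 -66.7  75.5] rot [-1.7993e+02 -2.0000e-02  1.0139e+02] F [ 0.1  0.5 -0.3] w 0.7
(41, -128.3, 75, 101.07) -> [ 0.0001 -0.0005  0.0005] [-0.07 -0.02  0.32]
```

View pics/g.png

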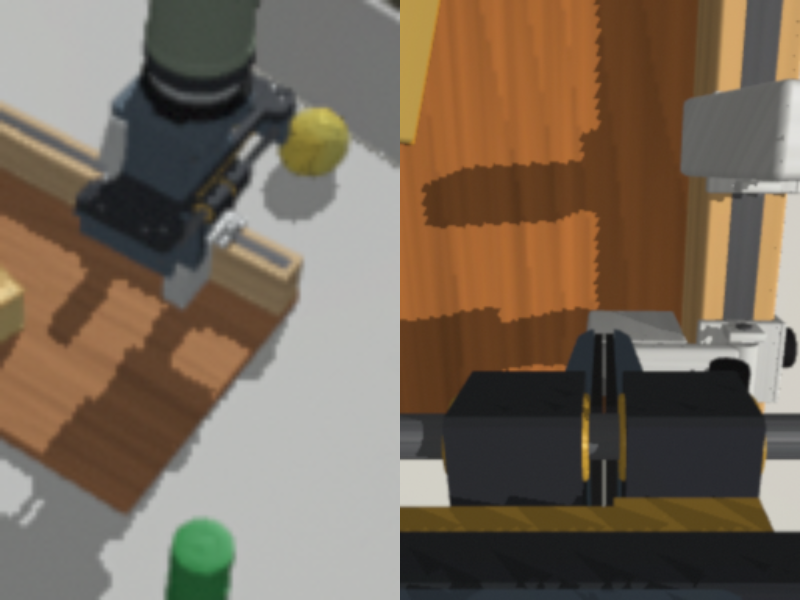

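The leaf is down, with the finger over its arm (scene pane (190,280), wrist pane (640,340)). I'll press it gently to its limit.

>>> send_rows(targets="0 0 0.001 0 0 0 0;0 0 0.002 0 0 0 0;0 0 0.003 0 0 0 0;0 0 0.004 0 0 0 0;0 0 0.004 0 0 0 0;0 0 0.004 0 0 0 0")

```text
time_s: 12.83
ee_pos: [586.2, -66.7, 75.0]
ee_rot: [179.9, 0.0, 101.4]
force: [-5.4, 0.7, 16.6]
gripper_width: 0.6
gripper_force: 8.5
```

Contact at z = 75.0 mm with 16 N, so the stop is fully down. Next is the cheese, which I'll grip near its left end so the gripper body clears the plain stop.

```bash
python3 -c "
from h import *
c=np.array([467.46,79.36]);u=R.from_euler('z',-4.74,degrees=True).apply([0,45,0])[:2]
q=R.from_euler('z',-G[2],degrees=True).apply(np.r_[c+u-G[:2],0])
print(q,u)
rows([(41,-128.3,150,101.4),(q[0],q[1],150,85.3),(q[0],q[1],25,85.3)])"
```

```text
[-33.8044024   80.86137829   0.        ] [ 3.71854227 44.8460973 ]
t 12.8333 pos [586.2 -66.7  75. ] rot [1.7989e+02 4.0000e-02 1.0140e+02] F [-5.4  0.7 16.6] w 0.6
(41, -128.3, 150, 101.4) -> [ 0.0002 -0.0013 -0.075 ] [0.11 0.04 0.  ]
(np.float64(-33.80440239670517), np.float64(80.8613782931314), 150, 85.3) -> [ 0.2098 -0.0749 -0.0753] [ 0.11  0.02 16.1 ]
(np.float64(-33.80440239670517), np.float64(80.8613782931314), 25, 85.3) -> [ 0.2099 -0.0751  0.0497] [ 0.11  0.02 16.1 ]
```

>>> send_rows(targets="0 0 -0.015 0 0 0 0;0 0 -0.035 0 0 0 0;0 0 -0.055 0 0 0 0;0 -0.005 -0.075 0 0 0 10;0.02 -0.015 -0.078 0 0 3 30;0.05 -0.03 -0.078 0 0 6 50;0.08 -0.045 -0.078 0 0 9 70;0.11 -0.06 -0.078 0 0 12 100;0.14 -0.07 -0.078 0 0 16 100;0.175 -0.075 -0.078 0 0 16 100;0.21 -0.075 -0.078 0 0 16 100;0.21 -0.075 -0.078 0 0 16 100")

```text
time_s: 13.83
ee_pos: [469.5, 129.0, 150.2]
ee_rot: [-180.0, -0.2, 85.7]
force: [1.3, -0.5, 0.6]
gripper_width: 57.2
gripper_force: 0.0
```

```bash
python3 -c "
from h import *
rows([(-33.8,80.9,25,85.3)])"
```

```text
t 13.8333 pos [469.5 129.  150.2] rot [-1.800e+02 -1.600e-01  8.565e+01] F [ 1.3 -0.5  0.6] w 57.2
(-33.8, 80.9, 25, 85.3) -> [-0.0049  0.0021  0.1252] [-0.   -0.16  0.35]
```

>>> send_rows(targets="-0.002 0.001 0 0 0 0.3 100;-0.002 0.001 0 0 0 0.3 100;-0.002 0.001 0 0 0 0.3 100;-0.002 0.001 0 0 0 0.3 100;-0.002 0.001 0.02 0 0 0.3 100;-0.002 0.001 0.045 0 0 0.3 100;-0.002 0.001 0.07 0 0 0.3 100;-0.002 0.001 0.09 0 0 0.3 100;-0.002 0.001 0.11 0 0 0.3 100;-0.002 0.001 0.12 0 0 0.3 100;-0.002 0.001 0.124 0 0 0.3 100;-0.002 0.001 0.124 0 0 0.3 100")

```text
time_s: 14.83
ee_pos: [471.3, 121.4, 25.1]
ee_rot: [-179.9, 0.0, 85.0]
force: [0.3, -0.3, -0.2]
gripper_width: 91.3
gripper_force: 0.0
```

>>> send_rows(targets="0 0 0 0 0 0 80;0 0 0 0 0 0 65;0 0 0 0 0 0 60;0 0 0 0 0 0 55;0 0 0 0 0 0 50;0 0 0 0 0 0 45;0 0 0 0 0 0 40;0 0 0 0 0 0 40", grip_force=20)

```text
time_s: 15.5
ee_pos: [471.9, 122.4, 26.2]
ee_rot: [180.0, -0.0, 85.1]
force: [0.6, 0.5, 1.8]
gripper_width: 49.7
gripper_force: 20.0
```

```bash
python3 -c "
from h import *
rows([(33,25,25,101.07),(30,25,25,101.07)])"
```

```text
t 15.5 pos [471.9 122.4  26.2] rot [ 1.7996e+02 -2.0000e-02  8.5090e+01] F [0.6 0.5 1.8] w 49.7
(33, 25, 25, 101.07) -> [-0.0335  0.0787  0.0013] [ 4.000e-02 -1.000e-02 -1.598e+01]
(30, 25, 25, 101.07) -> [-0.0344  0.0759  0.0013] [ 4.000e-02 -1.000e-02 -1.598e+01]
```

>>> send_rows(targets="-0.003 0.007 0 0 0 -2 40;-0.006 0.014 0 0 0 -4 40;-0.009 0.021 0 0 0 -6 40;-0.012 0.028 0 0 0 -8 40;-0.016 0.036 0 0 0 -10 40;-0.02 0.044 0 0 0 -12 40;-0.024 0.052 0 0 0 -14 40;-0.028 0.06 0 0 0 -16 40;-0.032 0.068 0 0 0 -16 40;-0.0345 0.074 0 0 0 -16 40;-0.0345 0.076 0 0 0 -16 40;-0.0345 0.076 0 0 0 -16 40")

```text
time_s: 16.5
ee_pos: [544.4, 81.1, 26.2]
ee_rot: [-180.0, 0.0, 101.0]
force: [-2.0, -0.8, 5.4]
gripper_width: 50.0
gripper_force: 20.0
```

```bash
python3 -c "
from h import *
rows([(30,25,26,101.07),(30,25,150,101.07)])"
```

```text
t 16.5 pos [544.4  81.1  26.2] rot [-1.7996e+02  1.0000e-02  1.0105e+02] F [-2.  -0.8  5.4] w 50.0
(30, 25, 26, 101.07) -> [0.0005 0.0003 0.0002] [-0.04  0.01 -0.02]
(30, 25, 150, 101.07) -> [ 0.0005  0.0002 -0.1238] [-0.04  0.01 -0.02]
```

>>> send_rows(targets="0 0 0 0 0 0 58;0 0 0 0 0 0 62;0 0 0 0 0 0 65;0 0 0 0 0 0 65;0 0 0 0 0 0 65;0 0 -0.02 0 0 0 65;0 0 -0.05 0 0 0 65;0 0 -0.08 0 0 0 65;0 0 -0.11 0 0 0 65;0 0 -0.124 0 0 0 80;0 0 -0.124 0 0 0 100")

```text
time_s: 17.42
ee_pos: [546.8, 81.8, 153.8]
ee_rot: [179.5, 0.0, 101.1]
force: [0.0, 1.0, -0.5]
gripper_width: 69.7
gripper_force: 0.0
```

```bash
python3 -c "
from h import *
rows([(-30,-18,150,191.07),(-30,-18,28,191.07)])"
```

```text
t 17.4167 pos [546.8  81.8 153.8] rot [1.7953e+02 3.0000e-02 1.0109e+02] F [ 0.   1.  -0.5] w 69.7
(-30, -18, 150, 191.07) -> [-0.0427 -0.0623  0.0033] [  0.35   0.39 -89.97]
(-30, -18, 28, 191.07) -> [-0.0426 -0.0633  0.1253] [  0.35   0.39 -89.97]
```

>>> send_rows(targets="-0.004 -0.007 0 0 0 -7 100;-0.01 -0.014 0 0 0 -14 100;-0.016 -0.021 0 0 0 -21 100;-0.022 -0.028 0 0 0 -28 100;-0.028 -0.035 0 0 0 -35 100;-0.034 -0.042 0 0 0 -42 100;-0.04 -0.049 0 0 0 -49 100;-0.0425 -0.056 0 0 0 -56 100;-0.0425 -0.063 0 0 0 -63 100;-0.0425 -0.063 0 0 0 -70 100;-0.0425 -0.063 0 0 0 -77 100;-0.0425 -0.063 0 0 0 -84 100")

```text
time_s: 18.42
ee_pos: [489.8, 27.5, 148.5]
ee_rot: [180.0, -0.1, -174.6]
force: [0.4, -0.2, -0.5]
gripper_width: 91.4
gripper_force: 0.0
```

>>> send_rows(targets="0 0 0 0 0 -6 100;0 0 0 0 0 -6 100;0 0 0 0 0 -6 100")

```text
time_s: 18.67
ee_pos: [490.1, 27.6, 148.9]
ee_rot: [180.0, -0.1, -169.1]
force: [-0.3, -0.2, -0.1]
gripper_width: 91.4
gripper_force: 0.0
```

```bash
python3 -c "
from h import *
rows([(-30,-18,28,191.07),(5,-18,28,191.07),(14,-18,28,191.07)])"
```

```text
t 18.6667 pos [490.1  27.6 148.9] rot [ 1.7998e+02 -1.1000e-01 -1.6907e+02] F [-0.3 -0.2 -0.1] w 91.4
(-30, -18, 28, 191.07) -> [-0.004  -0.0004  0.1209] [ 0.02 -0.11 -0.14]
(5, -18, 28, 191.07) -> [-0.039  -0.0003  0.1208] [ 0.02 -0.11 -0.14]
(14, -18, 28, 191.07) -> [-0.048  -0.0003  0.1208] [ 0.02 -0.11 -0.14]
```

>>> send_rows(targets="0 0 0.03 0 0 -0.1 100;0 0 0.06 0 0 -0.1 100;0 0 0.09 0 0 -0.1 100;0 0 0.112 0 0 -0.1 100;0 0 0.12 0 0 -0.1 100;0 0 0.121 0 0 -0.1 100;-0.005 0 0.121 0 0 -0.1 100;-0.012 0 0.121 0 0 -0.1 100;-0.02 0 0.121 0 0 -0.1 100;-0.025 0 0.121 0 0 -0.1 100;-0.03 0 0.121 0 0 -0.1 100;-0.035 0 0.121 0 0 -0.1 100")

```text
time_s: 19.67
ee_pos: [525.3, 34.4, 29.4]
ee_rot: [180.0, -0.0, -168.8]
force: [-2.8, -1.2, 1.2]
gripper_width: 90.9
gripper_force: 1.3
```

>>> send_rows(targets="-0.003 0 0 0 0 0 100;-0.006 0 0 0 0 0 100;-0.008 0 0 0 0 0 100;-0.01 0 0 0 0 0 100;-0.01 0 0 0 0 0 100")

```text
time_s: 20.08
ee_pos: [535.0, 36.4, 28.8]
ee_rot: [180.0, -0.0, -168.8]
force: [-2.3, 0.8, 0.6]
gripper_width: 91.2
gripper_force: 0.9
```

```bash
python3 -c "
from h import *
rows([(14,-18,28,191.07)])"
```

```text
t 20.0833 pos [535.   36.4  28.8] rot [ 1.7998e+02 -1.0000e-02 -1.6883e+02] F [-2.3  0.8  0.6] w 91.2
(14, -18, 28, 191.07) -> [-0.002  -0.0004  0.0008] [ 0.02 -0.01  0.1 ]
```

>>> send_rows(targets="-0.001 0 0 0 0 0 100;-0.002 0 0 0 0 0 100;-0.003 0 0 0 0 0 100;-0.004 0 0 0 0 0 100;-0.004 0 0 0 0 0 100")

```text
time_s: 20.5
ee_pos: [535.0, 36.6, 28.6]
ee_rot: [179.9, -0.5, -168.9]
force: [-10.2, -1.9, 7.5]
gripper_width: 91.2
gripper_force: 5.0
```

Contact with the fence at 10 N. Next I'll retract, turn and close the fingers, then push from the left end.

>>> send_rows(targets="0.01 0 0 0 0 0 100;0.03 0 0 0 0 0 80;0.03 0 -0.02 0 0 0 60;0.03 0 -0.05 0 0 0 40;0.03 0 -0.08 0 0 0 20;0.03 0.01 -0.11 0 0 7 0;0.03 0.025 -0.12 0 0 14 0;0.025 0.04 -0.12 0 0 21 0;0.02 0.055 -0.12 0 0 28 0;0.01 0.07 -0.12 0 0 35 0;0 0.085 -0.12 0 0 42 0;-0.01 0.1 -0.12 0 0 49 0")

```text
time_s: 21.5
ee_pos: [530.3, 138.1, 149.3]
ee_rot: [179.8, 0.1, 141.9]
force: [0.7, -0.5, -0.8]
gripper_width: 20.8
gripper_force: 0.0
```

```bash
python3 -c "
from h import *
rows([(54,95,150,101.07),(54,95,30,101.07)])"
```

```text
t 21.5 pos [530.3 138.1 149.3] rot [1.7985e+02 1.1000e-01 1.4186e+02] F [ 0.7 -0.5 -0.8] w 20.8
(54, 95, 150, 101.07) -> [-0.0087  0.0283 -0.0006] [ 0.18  0.05 40.79]
(54, 95, 30, 101.07) -> [-0.0085  0.0279  0.1194] [ 0.18  0.05 40.79]
```

>>> send_rows(targets="-0.002 0.005 0 0 0 7 0;-0.004 0.01 0 0 0 14 0;-0.006 0.015 0 0 0 21 0;-0.008 0.02 0 0 0 28 0;-0.0085 0.025 0 0 0 35 0;-0.0085 0.028 0 0 0 40.8 0;-0.0085 0.028 0.02 0 0 40.8 0;-0.0085 0.028 0.045 0 0 40.8 0;-0.0085 0.028 0.07 0 0 40.8 0;-0.0085 0.028 0.095 0 0 40.8 0;-0.0085 0.028 0.115 0 0 40.8 0;-0.0085 0.028 0.119 0 0 40.8 0")

```text
time_s: 22.5
ee_pos: [551.4, 153.5, 26.7]
ee_rot: [-179.7, 0.0, 101.4]
force: [-1.0, -0.3, 0.5]
gripper_width: 0.8
gripper_force: 0.0
```

```bash
python3 -c "
from h import *
rows([(54,95,30,101.07),(54,78,30,101.07),(54,58,30,101.07)])"
```

```text
t 22.5 pos [551.4 153.5  26.7] rot [-1.7975e+02  1.0000e-02  1.0140e+02] F [-1.  -0.3  0.5] w 0.8
(54, 95, 30, 101.07) -> [ 0.0007  0.0034 -0.0033] [-0.25  0.01  0.33]
(54, 78, 30, 101.07) -> [-0.0163  0.0033 -0.0033] [-0.25  0.01  0.33]
(54, 58, 30, 101.07) -> [-0.0363  0.0032 -0.0033] [-0.25  0.01  0.33]
```

>>> send_rows(targets="-0.005 0.002 0 0 0 0.3 0;-0.01 0.002 0 0 0 0.3 0;-0.014 0.002 0 0 0 0.3 0;-0.017 0.002 0 0 0 0.3 0;-0.02 0.002 0 0 0 0.3 0;-0.023 0.002 0 0 0 0.3 0;-0.026 0.002 0 0 0 0.3 0;-0.028 0.002 0 0 0 0.3 0;-0.03 0.002 0 0 0 0.3 0;-0.032 0.002 0 0 0 0.3 0;-0.032 0.002 0 0 0 0.3 0")

```text
time_s: 23.42
ee_pos: [561.4, 122.6, 29.9]
ee_rot: [-180.0, 0.0, 101.1]
force: [0.3, 0.8, 0.0]
gripper_width: 0.3
gripper_force: 0.4
```

```bash
python3 -c "
from h import *
rows([(54,58,30,101.07)])"
```

```text
t 23.4167 pos [561.4 122.6  29.9] rot [-1.7999e+02  2.0000e-02  1.0109e+02] F [0.3 0.8 0. ] w 0.3
(54, 58, 30, 101.07) -> [-0.0039 -0.0004 -0.0001] [-0.01  0.02  0.02]
```

>>> send_rows(targets="-0.001 0 0 0 0 0 0;-0.002 0 0 0 0 0 0;-0.003 0 0 0 0 0 0;-0.004 0 0 0 0 0 0")

```text
time_s: 23.75
ee_pos: [562.0, 119.5, 29.8]
ee_rot: [-180.0, -0.1, 101.1]
force: [-1.2, 5.8, 0.9]
gripper_width: 0.5
gripper_force: 3.5
```

>>> send_rows(targets="-0.001 0 0 0 0 0 0;-0.002 0 0 0 0 0 0;-0.003 0 0 0 0 0 0;-0.003 0 0 0 0 0 0")

```text
time_s: 24.08
ee_pos: [562.1, 119.4, 29.9]
ee_rot: [180.0, -0.3, 100.9]
force: [-2.4, 14.6, 2.0]
gripper_width: 0.5
gripper_force: 7.2
```

Stopped firmly at the gauge plate (14.6 N at gy ≈ 58.6, 58 expected). I'll back off and check.

>>> send_rows(targets="0.008 0 0 0 0 0 0;0.03 0 0 0 0 0 0;0.05 0 -0.02 0 0 0 0;0.06 0 -0.05 0 0 0 0;0.06 0 -0.08 0 0 0 0;0.06 -0.02 -0.11 0 0 0 0;0.06 -0.05 -0.13 0 0 0 0;0.06 -0.08 -0.14 0 0 0 0;0.06 -0.11 -0.14 0 0 0 0;0.06 -0.13 -0.14 0 0 0 0;0.06 -0.13 -0.14 0 0 0 0")

```text
time_s: 25.0
ee_pos: [419.3, 148.3, 169.9]
ee_rot: [-179.8, 0.1, 101.1]
force: [-0.2, -0.2, -0.7]
gripper_width: 0.3
gripper_force: 0.0
```

```bash
python3 -c "
from h import *
rows([(40,-155,170,101.07)])
from workcell import eyes
f=eyes.grab_frame('top');np.save('pics/top1.npy',f,allow_pickle=True)
s=eyes.grab_frame('scene');np.save('pics/scene1.npy',s,allow_pickle=True)
a=cv2.resize(f['image'][140:240,180:313],(800,600),interpolation=cv2.INTER_CUBIC)  # x6.015 , 6
a=cv2.resize(f['image'][150:240,185:305],(800,600),interpolation=cv2.INTER_CUBIC)  # x6.667
b=cv2.resize(s['image'][155:245,195:315],(800,600),interpolation=cv2.INTER_CUBIC)
cv2.imwrite('pics/h.png',np.hstack([a[:,:],b])[:, :])
cv2.imwrite('pics/h.png',cv2.resize(np.vstack([a[100:500],b[100:500]]),(600,600)))"
```

```text
t 25.0 pos [419.3 148.3 169.9] rot [-1.7980e+02  9.0000e-02  1.0113e+02] F [-0.2 -0.2 -0.7] w 0.3
(40, -155, 170, 101.07) -> [-2.696e-01  1.198e-01 -1.000e-04] [-0.2   0.09  0.06]
```

Run:
```python
from h import *
f=load("top1");s=load("scene1")
a=cv2.resize(f['image'][160:222,198:304],(0,0),fx=7,fy=7,interpolation=cv2.INTER_CUBIC)[:,:742][:300+60]
b=cv2.resize(s['image'][160:240,210:316],(0,0),fx=7,fy=7,interpolation=cv2.INTER_CUBIC)[:240+220]
b=cv2.resize(b,(0,0),fx=.5,fy=.5)
o=np.zeros((600,800,3),np.uint8);o[:a.shape[0],:a.shape[1]]=a;o[360:360+min(240,b.shape[0]),:b.shape[1]]=b[:240]
cv2.imwrite("pics/h.png",o)
h=cv2.cvtColor(f['image'],cv2.COLOR_BGR2HSV)
m=cv2.inRange(h,(18,120,110),(35,255,255)); m[:150]=0;m[260:]=0;m[:,:160]=0;m[:,310:]=0
n,l,st,_=cv2.connectedComponentsWithStats(m);k=1+st[1:,4].argmax()
r=cv2.minAreaRect(np.argwhere(l==k)[:,::-1].astype(np.float32));bx=cv2.boxPoints(r)
g=lambda p:R.from_euler("z",-G[2],degrees=True).apply(atz(f,*p,60)*[1,1,0]-[G[0],G[1],0])[:2].round(1)
print(st[k],[g(p) for p in bx],g(r[0]))
print("pred",proj(f,[np.r_[g2w(x,y),60] for x,y in((80,42),(80,-118),(30,-118),(30,42))]),bx)
```

```text
[195 174  49  22 538] [array([86.9, 94.9]), array([ 86.8, -44.4]), array([ 27.2, -44.3]), array([27.6, 94.1])] [57.  25.2]
pred [[212.1621754  179.26512569]
 [263.73818348 169.64104174]
 [266.86240009 185.5331436 ]
 [215.00191042 195.26160532]] [[194.67508 180.24538]
 [239.65121 171.91646]
 [243.1658  190.89525]
 [198.18967 199.22417]]
```

View pics/h.png

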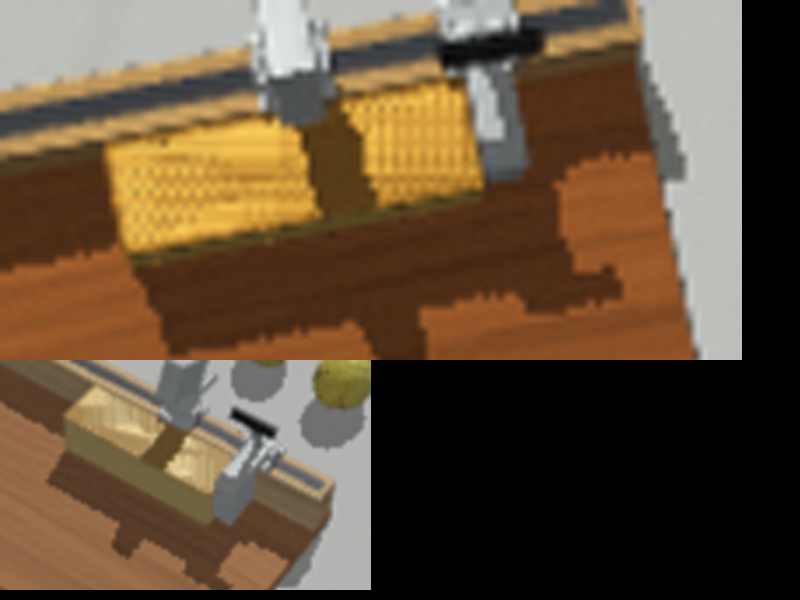

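The last view shows the cheese flush along the fence with its right end against the plate at (483,140). The T-bar stands up at (492,47) and the plain stop is up. Now I'll flip the T-stop up, pushing on the right end of the bar.

>>> send_rows(targets="-0.02 0.005 0 0 0 0 0;-0.045 0.012 0 0 0 0 0;-0.07 0.02 0 0 0 0 0;-0.095 0.03 0 0 0 0 0;-0.12 0.04 0 0 0 0 0;-0.15 0.05 0 0 0 0 0;-0.18 0.06 0 0 0 0 0;-0.21 0.07 0 0 0 0 0;-0.24 0.085 0 0 0 0 0;-0.265 0.1 0 0 0 0 0;-0.2715 0.11 0 0 0 0 0;-0.2715 0.11 0 0 0 0 0")

```text
time_s: 26.1
ee_pos: [587.1, -97.9, 168.7]
ee_rot: [179.9, 0.1, 100.9]
force: [-0.4, -0.6, 0.1]
gripper_width: 0.5
gripper_force: 0.0
```

```bash
python3 -c "
from h import *
rows([(35,-157,170,101.07),(35,-157,105,101.07),(100,-157,105,101.07)])
S=load('scene0');q=atz(S,308,165,25);print('lemon',R.from_euler('z',-G[2],degrees=True).apply(q-[G[0],G[1],0]))"
```

```text
t 26.1 pos [587.1 -97.9 168.7] rot [1.7993e+02 7.0000e-02 1.0094e+02] F [-0.4 -0.6  0.1] w 0.5
(35, -157, 170, 101.07) -> [ 0.0023 -0.0023 -0.0013] [ 0.07  0.07 -0.13]
(35, -157, 105, 101.07) -> [ 0.0024 -0.0024  0.0637] [ 0.07  0.07 -0.13]
(100, -157, 105, 101.07) -> [0.0026 0.0626 0.0638] [ 0.07  0.07 -0.13]
lemon [ 254.47704114 -129.32347243   25.        ]
```

>>> send_rows(targets="0.0025 -0.002 0.02 0 0 0 0;0.0025 -0.002 0.045 0 0 0 0;0.0025 -0.002 0.06 0 0 0 0;0.0025 -0.002 0.063 0 0 0 0;0.0025 0.006 0.063 0 0 0 0;0.0025 0.014 0.063 0 0 0 0;0.0025 0.022 0.063 0 0 0 0;0.0025 0.03 0.063 0 0 0 0;0.0025 0.038 0.063 0 0 0 0;0.0025 0.046 0.063 0 0 0 0;0.0025 0.054 0.063 0 0 0 0;0.0025 0.062 0.063 0 0 0 0")

```text
time_s: 27.1
ee_pos: [644.4, -80.8, 106.6]
ee_rot: [-179.9, -0.0, 101.1]
force: [-2.3, -1.0, -0.8]
gripper_width: 0.1
gripper_force: 1.6
```

```bash
python3 -c "
from h import *
rows([(110,-157,101,101.07),(120,-157,92,101.07),(126,-157,84,101.07),(126,-157,110,101.07),(148,-157,110,101.07),(148,-157,67,101.07)])"
```

```text
t 27.1 pos [644.4 -80.8 106.6] rot [-1.7993e+02 -1.0000e-02  1.0110e+02] F [-2.3 -1.  -0.8] w 0.1
(110, -157, 101, 101.07) -> [-0.0034  0.0131  0.0056] [-0.07 -0.01  0.03]
(120, -157, 92, 101.07) -> [-0.0034  0.0231  0.0146] [-0.07 -0.01  0.03]
(126, -157, 84, 101.07) -> [-0.0034  0.0291  0.0226] [-0.07 -0.01  0.03]
(126, -157, 110, 101.07) -> [-0.0034  0.0291 -0.0034] [-0.07 -0.01  0.03]
(148, -157, 110, 101.07) -> [-0.0034  0.0511 -0.0035] [-0.07 -0.01  0.03]
(148, -157, 67, 101.07) -> [-0.0035  0.0512  0.0395] [-0.07 -0.01  0.03]
```

>>> send_rows(targets="-0.003 0.006 0.002 0 0 0 0;-0.003 0.012 0.006 0 0 0 0;-0.003 0.018 0.01 0 0 0 0;-0.003 0.023 0.015 0 0 0 0;-0.003 0.027 0.019 0 0 0 0;-0.003 0.03 0.023 0 0 0 0;-0.003 0.03 0.023 0 0 0 0")

```text
time_s: 27.68
ee_pos: [673.9, -78.2, 82.3]
ee_rot: [-179.9, -0.0, 101.1]
force: [-2.2, -0.5, -0.7]
gripper_width: 0.3
gripper_force: 1.0
```

>>> send_rows(targets="0 -0.002 -0.015 0 0 0 0;0 -0.002 -0.03 0 0 0 0;0 0.008 -0.03 0 0 0 0;0 0.016 -0.03 0 0 0 0;0 0.022 -0.025 0 0 0 0;0 0.022 -0.018 0 0 0 0;0 0.022 -0.011 0 0 0 0;0 0.022 -0.004 0 0 0 0;0 0.022 0.003 0 0 0 0;0 0.022 0.01 0 0 0 0;0 0.022 0.014 0 0 0 0;0 0.022 0.015 0 0 0 0")

```text
time_s: 28.68
ee_pos: [694.8, -73.9, 67.5]
ee_rot: [-179.9, -0.0, 101.1]
force: [0.6, -0.2, 1.3]
gripper_width: 0.5
gripper_force: 0.7
```

```bash
python3 -c "
from h import *
rows([(148,-157,67,101.07)])"
```

```text
t 28.6833 pos [694.8 -73.9  67.5] rot [-1.7986e+02 -4.0000e-02  1.0108e+02] F [ 0.6 -0.2  1.3] w 0.5
(148, -157, 67, 101.07) -> [-0.0005  0.0004  0.0005] [-0.14 -0.04  0.01]
```

>>> send_rows(targets="0 0.004 -0.02 0 0 0 0;0 0.004 -0.05 0 0 0 0;0 0.004 -0.08 0 0 0 0;0 0.004 -0.11 0 0 0 0;0 0.004 -0.13 0 0 0 0;-0.02 -0.02 -0.13 0 0 0 0;-0.04 -0.05 -0.13 0 0 0 0;-0.06 -0.09 -0.13 0 0 0 0;-0.08 -0.13 -0.13 0 0 0 0;-0.09 -0.17 -0.13 0 0 0 0;-0.1 -0.21 -0.13 0 0 0 0;-0.1 -0.24 -0.13 0 0 0 0")

```text
time_s: 29.68
ee_pos: [476.3, -219.5, 198.4]
ee_rot: [-179.9, -0.0, 101.0]
force: [0.1, -0.7, 0.9]
gripper_width: 0.6
gripper_force: 0.0
```

Run:
```python
from h import *
from workcell import eyes
rows([])
f=eyes.grab_frame("top");s=eyes.grab_frame("scene")
np.save("pics/top2.npy",f,allow_pickle=True);np.save("pics/scene2.npy",s,allow_pickle=True)
def ncc(a,b,box,m=4):
    u0,v0,u1,v1=box
    r=cv2.matchTemplate(a[v0-m:v1+m,u0-m:u1+m],b[v0:v1,u0:u1],cv2.TM_CCOEFF_NORMED);_,v,_,p=cv2.minMaxLoc(r);return round(v,3),(p[0]-m,p[1]-m)
t0,t1=load("top0")["image"],load("top1")["image"];s0,s1=load("scene0")["image"],load("scene1")["image"]
print("cheese left end vs gauged top",ncc(f["image"],t1,(205,172,235,202)),"right part",ncc(f["image"],t1,(250,170,268,195)),"scene",ncc(s["image"],s1,(222,160,250,195)))
print("tee vs start top",ncc(f["image"],t0,(252,145,275,172)),"scene",ncc(s["image"],s0,(278,163,302,192)))
print("plain vs start",ncc(f["image"],t0,(230,150,248,175)))
k=lambda im,b:np.argwhere(im[b[1]:b[3],b[0]:b[2]].max(2)<45).mean(0)[::-1]+b[:2]
for n,im in(("top0",t0),("top1",t1),("top2",f["image"])): print(n,"bar dark px",k(im,(252,140,276,153)))
for n,im in(("s0",s0),("s2",s["image"])): print(n,k(im,(288,160,310,190)))
```

```text
t 29.6833 pos [ 476.3 -219.5  198.4] rot [-1.7987e+02 -1.0000e-02  1.0102e+02] F [ 0.1 -0.7  0.9] w 0.6
cheese left end vs gauged top (0.999, (0, 0)) right part (0.803, (0, 0)) scene (1.0, (0, 0))
tee vs start top (0.81, (0, 0)) scene (0.245, (2, 1))
plain vs start (0.998, (0, 0))
top0 bar dark px [261.28571429 150.21428571]
top1 bar dark px [nan nan]
top2 bar dark px [262.08695652 148.95652174]
s0 [295.  180.1]
s2 [298.15611814 175.79324895]<stdin>:13: RuntimeWarning: Mean of empty slice.
  ret = um.true_divide(
```

Run:
```python
from h import *
f=load("top2");f0=load("top0")
for th in (60,75,90,100,110,118,126):
    a=np.radians(th+70);t=np.radians(th); A=lambda s,n:(95-s*np.cos(t)+n*np.sin(t),69+s*np.sin(t)+n*np.cos(t))
    P=lambda q,y:proj(f,np.r_[g2w(q[0],y),q[1]])[0].round(1)
    print(th,"bar",P((95-50*np.cos(a),69+50*np.sin(a)),-128),"armtip",P(A(62,6),-128),"plate corner",P(A(60,-44),-128))
def blobs(im,thr,b,inv):
    g=im[b[1]:b[3],b[0]:b[2]].astype(int); m=(g.max(2)<45) if inv else ((g.min(2)>thr)&(np.ptp(g,axis=2)<14))
    q=np.argwhere(m)[:,::-1]+b[:2]; return len(q),q.min(0),q.max(0),q.mean(0).round(1)
for n,im in(("top0",f0["image"]),("top2",f["image"])): print(n,"dark",blobs(im,0,(252,140,275,153),1))
s0=load("scene0")["image"];s2=load("scene2")["image"]
# gray rows for compact comparison
for n,im in(("top0",f0["image"]),("top2",f["image"])):
    print(n);print(cv2.cvtColor(im,cv2.COLOR_BGR2GRAY)[144:174,254:274:1])
```

```text
60 bar [264.4 150.6] armtip [268.4 168.3] plate corner [270.8 183.9]
75 bar [263.8 148.5] armtip [267.5 162.7] plate corner [270.4 179.7]
90 bar [263.3 147.5] armtip [266.4 157.3] plate corner [269.7 174.2]
100 bar [263.1 147.5] armtip [265.7 153.9] plate corner [269. 170.]
110 bar [263.  147.9] armtip [265.  150.8] plate corner [268.3 165.6]
118 bar [263.  148.6] armtip [264.4 148.7] plate corner [267.6 162. ]
126 bar [263.  149.6] armtip [263.9 146.9] plate corner [266.9 158.4]
top0 dark (14, array([257, 148]), array([269, 152]), array([261.3, 150.2]))
top2 dark (23, array([257, 147]), array([269, 151]), array([262.1, 149. ]))
top0
[[183 183 182 181 180 181 182 182 182 184 182 183 181 182 183 183 181 182
  182 182]
 [182 183 183 182 183 181 183 183 182 181 182 183 183 182 182 182 182 181
  182 181]
 [181 181 182 181 182 182 182 182 183 183 182 181 181 177 172 174 182 183
  183 183]
 [182 182 182 183 183 181 182 181 180 181 185 185 183 154  84  98 172 183
  181 182]
 [182 182 183 177 170 171 169 172 172 182 188 196 201 182  29  36 100 182
  183 183]
 [182 181 165 123  87  83  55 102
[... 3948 characters left out ...]
  86  89
   77  89]
 [ 68  68  70  70  69  69  71  97 173  97  91  87  81  86  84  84  86  84
   91 149]
 [ 68  68  69  68  72  77  76  74  88  99  98  87  85  85  84  84  84  88
  100  93]
 [ 79  78  83  90 108 124 123 131 107 107 120  87  86  87  86  86  87  87
  103  83]
 [124 125 137 161 162 160 159 139 134 117 181  85  86  85  85  86  86  81
   71  68]
 [163 162 160 157 151 152 160 162 194 107 130  80  85  84  86  85  87  77
   70  69]
 [163 162 149 120 100  86 101 108  70  66  71  76  73  75  72  69  70  66
   64  61]
 [ 85  90 108 114 151 143 147 166  90  95 105  68  66  62  61  55  55  51
   53  54]
 [144 140 159 158 176 200 170 188 169 172 144  54  54  52  54  54  56  56
   58  59]]
```

The T-leaf is at about 118° (2.06 rad). The gauge-plate edge sits at row 162, where 162 is predicted for 118°. The cheese and the plain stop have not moved. I'm handing in.

```bash
python3 -c "
from workcell import env
print(env.job_done())"
```

```text
the job is handed in; nothing more can be done
None
```

I handed the job in at about 30 s; no verdict was returned. The cheese sits against the fence and gauged to the T-stop, and the T-stop is back up to about 118° of its 126° (2.06 rad; judged above 1.6). The plain stop is still up, the spice jar stands on the worktop, and I did not touch the mill, honey jar or tin.

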